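Open the latched parts chest by its pop-out T-handle

ROBOT

A 6-joint arm with a two-finger parallel gripper is mounted at the origin on a cart in front of the work surface, level with it; the furniture and walls round the work are solid. World frame = base frame: x ahead of the robot, y to its left, z up, the work surface at z = 0. Lengths are in m, angles in rad, forces in N, time in s.
With the tool pointing down it reaches from about 0.35 to 0.975 m from the base axis. Payload 4.9 kg.
Tool frame: the origin (TCP) lies where the fingers leave the gripper's body, on its centre line; the fingertips stand 73 mm ahead of it and the grasp point (between the pads) lies 54 mm ahead of it; z points along the fingers, y is the direction in which the jaws open and shut (so a half turn about z gives the same grasp; the last joint's range is limited). The gripper opens to 85 mm and grips with 20 to 120 N. Pads are 22 mm wide; open, the fingers measure 114 mm over their backs; the gripper's body (76 mm by 85 mm) begins 54 mm behind the grasp point. The pads swing forward as they close: fully open they stand 13 mm farther back than shut.
Start: joints at [1.209, 0.053, 1.613, -0, 1.476, -0.119], TCP at [0.15, 0.607, 0.304] pointing down, gripper open.
Joint ranges: [-3.01, 3.01], [-1.01, 2.22], [0.06, 2.58], [-1.02, 4.17], [0.09, 2.62], [-3.14, 3.14]. Speed limits (rad/s): [2.57, 2.57, 3.14, 3.14, 3.14, 3.14].

INTERFACE

Orientations are given as [roll, pitch, yaw] about the fixed x, y, z axes, in that order (R = Rz(yaw) Ry(pitch) Rx(roll)).
In Python, from cell import r gives the robot as it stands.
- The arm moves only by the tool carry_out, never from a script. Its argument "motion" is a list of rows, each an object with "travel": the shift along the tool's x, y, z in mm, a list of three; "angular": the turn, a rotation vector about the tool's x, y, z in rad, a list of three. A call has 1 to 10 rows; each row shifts and turns the commanded pose from where the row before left it, along the tool's axes as they then stand; what a row does not reach is not made up. A row lasts 1/10 s, in which the tool goes at most 50 mm and 8.59 degrees, less where a joint would pass 70% of its speed; a pose out of reach is approached as far as the arm can. A call with a gripper value outside its range is refused whole. "fingers" is the finger opening in mm, from 0 to 85.4, set as the call begins (left out, the last holds). The fingers move at their own pace and stop on an object; "squeeze" is the grip in N (left out, the last holds). Time passes only in rows, so rows that do not move let the fingers close. It gives the time, the measured TCP pose, the force and the opening at its end, in the units of the state.
- r.read_state(): the state, without advancing time (a new reading comes with each control period).
- r.grab_frame(name): name is "side" or "top" or "wrist"; returns a dict with "img" (420x560x3 uint8, red, green, blue), "vertical_fov" (degrees; the focal length in pixels is half the picture's height over the tangent of half this angle, whatever the lens; pixels are square), "cx", "cy" (the principal point, pixels), "rvec" (rotation vector, rad) and "tvec" (3), from world to camera coordinates, as OpenCV has them. Camera axes: x right, y down, z forward; pixel columns grow to the right and rows downward; lengths in m; the calibration is good to about 2 mm. A picture is of the moment at which its call begins. There is no depth.
- r.sign_off(): hands the job in, once; it reports no verdict.
The state is a dict: "time_s": time; "joint_pos": joint angles; "joint_vel": joint speeds; "effort": joint torques, N m; "position": TCP position; "eef_rot": TCP orientation; "wrist_force": force on the tool from outside, world axes, zero at the start; "moment": the same for the moment, N m; "opening": finger opening in m.
Only numpy, scipy, OpenCV 4.12 (cv2) and the standard library are available. Lean on these libraries where they do the work, as an engineer would, in place of code of your own. Each camera call takes 0.05 s, during which the arm holds its last target. There are 200 camera calls.

TASK

Open the grey steel parts chest: gently press the round release button in the dish on its lid until the T-handle springs out, then turn the handle clockwise (seen from above) until you feel it come up against its stop, without straining the latch. Hold it there against its return spring while you raise the lid, open the lid a good 30 degrees or more, and let go so that it stands open by itself; leave the other things on the bench where they are.

Things in the scene. Friction and masses are not known exactly. Their poses are not given: they have to be found in the camera images.
- chest: Grey steel parts chest, fixed; body 200 mm deep (its x) by 280 mm wide, lid 207 x 286 mm, its flat top 100 mm above the bench. Origin: centre of its underside; x points from its front to the hinges at the back, y to its left. In the lid is a bright dish, 116 (x) by 100 mm, 20 mm deep, centred 30 mm in front of the chest's middle: T-handle in its right half, button in its left half.
- release_button: Round release button, 20 mm across. Origin: centre of its top, 2 mm above the lid's top, 40 mm to the left (chest's +y) of the handle's spindle, 32 mm from the dish's left wall. z points out of the lid. It goes down 7 mm against a spring, 3 N at first and 6 to 7 N when down; the handle is set free after about 5 mm. It comes back when let go.
- t_bar (a point): Centre of the T-handle's cross-bar, a round dark steel bar 15 mm thick, 84 mm long. x runs along the bar, z along its spindle, out of the lid. Stowed, the bar points front to back of the chest, lies in a cradle in the dish, its top 1 mm below the lid's top, and cannot turn; out, its centre is 21 mm above the lid's top, clear all round.
- handle_out (a joint): How far the T-handle stands out of its stowed place: 0 stowed, 30 mm fully out (a spring of about 10 N pushes it out along the lid's normal as soon as the button frees it).
- handle_turn (a joint): Turn of the T-handle, rad: 0 stowed, growing clockwise seen from above; draws the bolt 20 mm per rad. A spring turns it back when let go: 0.06 N m at 0, 0.14 N m at 1.5 rad, friction 0.03 N m. Its stop lies anywhere from 0.75 to 1.5 rad, unseen; the bolt is clear only in the last 0.07 rad before it. At the stop, 0.24 N m more than the spring's loads the bolt with 12 N.
- latch_bolt: Hook bolt inside, under the lid near its front, out of sight. Origin: centre of its foot, 12 x 14 x 5 mm. A fine rack slides it along the chest's +y as the handle turns. Latched, the foot is hooked under a strike on the front wall (1 to 2 mm of play); at the handle's stop it meets the strike's end tab. The strike's place was set by hand and varies. Over 12 N on the bolt strains the rack.
- chest_lid (a joint): Opening angle of the lid, rad: 0 shut, at most 1.35. Its stiff friction hinges at the back hold it at any angle: raising it takes about 12 N at the T-handle. The handle's round bar can roll in the fingers meanwhile, so the hand need not tilt with the lid all the way (a lamp hangs over the bench behind the chest).
- lid_hinge (a point): Middle of the lid's hinge line, at the back of the chest, 10 mm below the shut lid's top. The hinge line runs along the chest's y; the T-handle's spindle is 134 mm in front of it and 22 mm to its right.
- lid_front (a point): Middle of the lid's front top edge, 209 mm in front of the hinge line. The rim below it is 26 mm deep and overhangs the chest's front by 5 mm.
- hammer: Bystander: small hammer with a wooden handle, 190 mm long, lying left of the chest. Origin: centre of its underside.
- loupe: Bystander: black eyeglass cup, 34 mm across, 30 mm high, right of the chest. Origin: centre of its underside.
- pusher: Bystander: white hand pusher, 16 mm across, 72 mm tall, standing right of the chest. Origin: centre of its underside.
- pin_vice: Bystander: wooden-handled pin vice, 102 mm long, 10 mm thick, lying right of the chest. Origin: centre of its underside.
- green_pot: Bystander: round pot of small parts, 61 mm across, 22 mm high, far right of the chest. Origin: centre of its underside.
- marker: Bystander: felt pen, 135 mm long, lying at the left front. Origin: centre of its underside.

How it is judged:
On the way, in this order (a step that is already met when the one before it is completed fails the run):
1. the T-handle has sprung out of its dish, the lid still shut (value of joint handle_out above 0.025 m and value of joint chest_lid below 0.03 rad), for 0.2 s.
2. the handle is turned (0.65 rad, 37 degrees, or more), the lid still shut (value of joint handle_turn above 0.65 rad and value of joint chest_lid below 0.03 rad), for 0.1 s.
At the end, for the whole second after the job is handed in: The T-handle was freed with the button and turned with the lid shut; at the end the lid stands open by itself, more than 0.5 rad (29 degrees), at rest, nothing touching it, the handle out, and every bystander within 20 mm of where it was (value of joint chest_lid above 0.5 rad and velocity of joint chest_lid between -0.05 and 0.05 rad/s and value of joint handle_out above 0.02 m and distance of each of hammer, loupe, pusher, pin_vice, green_pot, marker from where it was at the start of the episode below 0.02 m).
It fails at once if the latch is strained, its hook bolt loaded with more than 12 N: handle forced on against its stop, or lid pulled up while the bolt is still hooked (contact force between latch_bolt and anything else above 12 N).
It fails at once if the release button is pressed with more than 20 N (contact force between any of the fingers, the arm and release_button above 20 N).
It fails at once if a bystander is pushed more than 20 mm (distance of any of hammer, loupe, pusher, pin_vice, green_pot, marker from where it was at the start of the episode above 0.02 m).
It also fails if it takes over 72 s, if anything falls off the work surface, if the arm or the gripper's body presses on something with over 40 N, if the wrist force passes 120 N, or if a joint passes its speed limit or range.

## Working session

There is one attempt and no reset: what is moved stays moved. The work goes in short steps, Python scripts to look and compute and a tool call to move; the robot and the scene stay as the last step left them, time stands still between calls to the robot, and variables do not carry over. Pictures are saved under pics/ and viewed, about 8 in all and at most 12, crops included, and the job is handed in when it is done.

Besides the shell and the picture viewer there is one more tool, called after "Call:" in YAML: its name, and indented under it one key for each argument. carry_out: Moves the arm, as the interface text tells. Its arguments: {"type":"object","properties":{"motion":{"type":"array"},"fingers":{"type":"number"},"squeeze":{"type":"number"}},"required":["motion"]}

```bash
ls; mkdir -p pics
cat > h.py <<'E'
import numpy as np, cv2
from cell import r
from scipy.spatial.transform import Rotation as Ro
def cam(f):
    fl=210/np.tan(np.radians(f["vertical_fov"])/2)
    K=np.array([[fl,0,f["cx"]],[0,fl,f["cy"]],[0,0,1]]);R=cv2.Rodrigues(np.array(f["rvec"],float))[0]
    return K,R,np.array(f["tvec"],float).ravel()
def ray(f,u,v,z):
    K,R,t=cam(f); c=-R.T@t; d=R.T@np.linalg.inv(K)@[u,v,1.]; return c+d*(z-c[2])/d[2]
def proj(f,P):
    K,R,t=cam(f); p=K@(R@np.array(P,float)+t); return p[:2]/p[2]
def grab(n,fn):
    f=r.grab_frame(n); cv2.imwrite("pics/"+fn,cv2.cvtColor(f["img"],cv2.COLOR_RGB2BGR)); np.save("pics/"+fn[:-4]+".npy",f,allow_pickle=True); return f
def load(fn): return np.load("pics/"+fn+".npy",allow_pickle=True).item()
E
python3 - <<'E'
from h import *
f=grab("top","t0.png");g=grab("side","s0.png")
for x in(f,g):
    K,R,t=cam(x);print(-R.T@t,K[0,0])
s=r.read_state();print(s)
cv2.imwrite("pics/ts.png",cv2.resize(np.vstack([cv2.imread("pics/t0.png"),cv2.imread("pics/s0.png")]),None,fx=.71,fy=.71))
E
```

```text
pics
[ 0.48447553 -0.0178013   1.13240859] 412.58002369186977
[-0.16422525  0.98470627  0.93645909] 460.6981911102049
{'time_s': 0.1, 'joint_pos': array([ 1.20898940e+00,  5.33141948e-02,  1.61415657e+00, -2.60508250e-05,
        1.47602352e+00, -1.19006915e-01]), 'joint_vel': array([-9.59275316e-04, -6.98270396e-04, -3.89782837e-03, -3.63798145e-04,
        1.17271367e-03,  9.02074402e-05]), 'effort': array([-3.44365499e-04, -3.94903672e+01, -3.71363246e+01, -9.74959198e-05,
        3.89274748e-03, -2.84327075e-05]), 'position': array([0.15011786, 0.6062572 , 0.30277143]), 'eef_rot': array([-3.13970140e+00, -2.00026645e-04,  2.89879494e+00]), 'wrist_force': array([0.94166605, 0.19038383, 0.67008828]), 'moment': array([-0.06443499, -0.01470286, -0.01974242]), 'opening': 0.085472728088226}
```

View pics/t0.png

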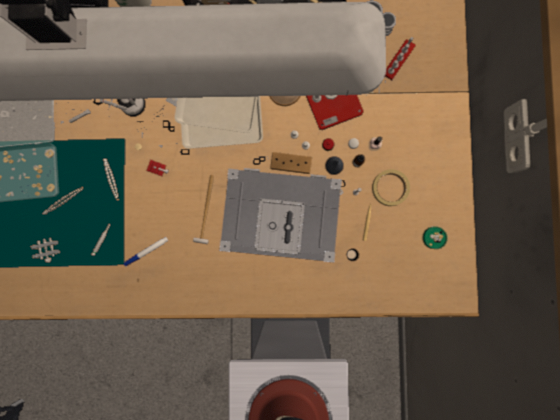

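View pics/s0.png

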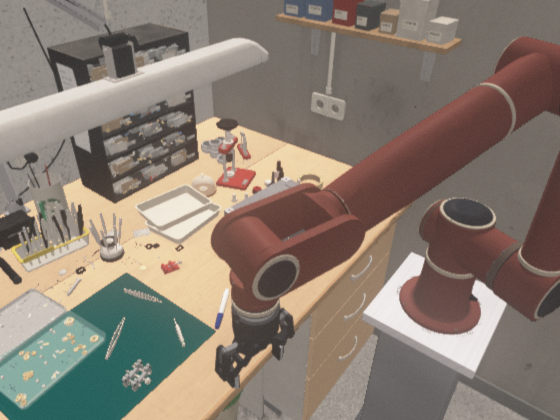

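Top view: the chest is around (280,215), with the handle at about (289,227) and the button at about (272,226). In the side view the arm hides the chest. Next I'll enlarge the top view.

Run:
```python
from h import *
f=load("t0");im=cv2.cvtColor(f["img"],cv2.COLOR_RGB2BGR)
c=cv2.resize(im[160:272,190:390],None,fx=4,fy=4,interpolation=cv2.INTER_CUBIC);cv2.imwrite("pics/c0.png",c)
h=cv2.cvtColor(im,cv2.COLOR_BGR2HSV);g=cv2.cvtColor(im,cv2.COLOR_BGR2GRAY)
m=((h[...,1]<45)&(g>60)).astype(np.uint8)*255;k=np.zeros_like(m);k[162:270,205:345]=m[162:270,205:345]
k=cv2.morphologyEx(k,cv2.MORPH_OPEN,np.ones((5,5)));cs=cv2.findContours(k,0,2)[0];b=max(cs,key=cv2.contourArea)
q=cv2.boxPoints(cv2.minAreaRect(b));print(q)
P=np.array([ray(f,u,v,.1) for u,v in q]);print(P,P.mean(0),[np.linalg.norm(P[i]-P[i-1]) for i in range(4)])
k2=np.zeros_like(m);k2[195:258,250:310]=(g[195:258,250:310]<60)*255
for c in cv2.findContours(k2,0,2)[0]:
    if cv2.contourArea(c)>8: print(cv2.contourArea(c),cv2.minAreaRect(c))
```

```text
[[219.48666 249.94673]
 [228.19211 166.05766]
 [341.6309  177.8296 ]
 [332.92545 261.7187 ]]
[[ 0.45220108  0.16416592  0.1       ]
 [ 0.66355256  0.14202741  0.1       ]
 [ 0.62943772 -0.14400623  0.1       ]
 [ 0.42023276 -0.11804737  0.1       ]] [0.54135603 0.01103493 0.1       ] [np.float64(0.2840181615470161), np.float64(0.21250779563856312), np.float64(0.2880608740936582), np.float64(0.21080933246525002)]
27.5 ((286.5, 235.0), (3.0, 14.0), 0.0)
23.5 ((287.9615478515625, 219.1923065185547), (3.53009033203125, 14.512594223022461), 11.309932708740234)
```

View pics/c0.png

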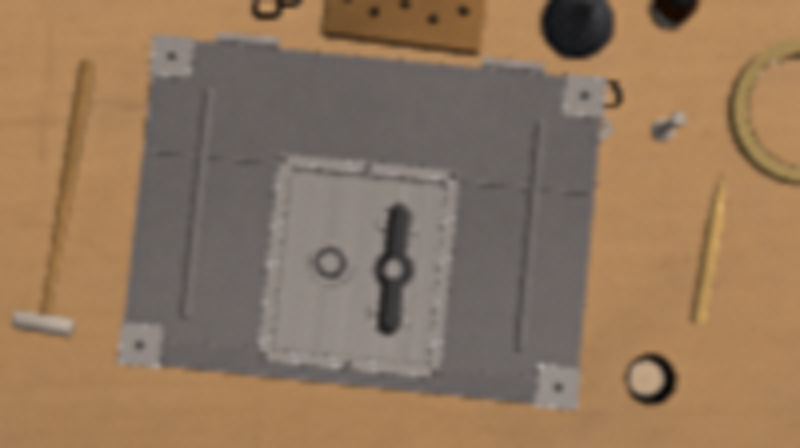

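Run:
```python
from h import *
f=load("t0");px=lambda x,y:(190+(x-1.5)/4,160+(y-1.5)/4)
c=np.array([ray(f,*px(*p),.1) for p in [(153,37),(607,75),(580,408),(120,365)]]) # BL BR FR FL
print(c,c.mean(0))
for a,b in((3,0),(2,1)): d=c[b]-c[a];print(np.arctan2(d[1],d[0]),np.linalg.norm(d))
for a,b in((1,0),(2,3)): d=c[b]-c[a];print(np.arctan2(-d[0],d[1]),np.linalg.norm(d))
hd=ray(f,*px(393,268),.093);bt=ray(f,*px(330,262),.102);e=[ray(f,*px(*p),.0915) for p in((400,205),(386,334))]
print("handle",hd,"button",bt,"bar ends",e, np.mean(e,0))
yaw=-.105;xc=np.array([np.cos(yaw),np.sin(yaw),0]);yc=np.array([-xc[1],xc[0],0])
C=c.mean(0); print("from centre: spindle",C-30*0*xc, C+.001*0)
for w in(-.09,-.105,-.12):
    xc=np.array([np.cos(w),np.sin(w),0]);yc=np.array([-xc[1],xc[0],0]);print(w,[(round((p-C)@xc,4),round((p-C)@yc,4)) for p in(hd,bt)])
# lamp tube end triangulation (rough)
g=load("s0")
def rr(f,u,v):
    K,R,t=cam(f);return -R.T@t,R.T@np.linalg.inv(K)@[u,v,1.]
a,d=rr(f,380,48);b,e=rr(g,262,52);A=np.stack([d,-e],1);s=np.linalg.lstsq(A,b-a,rcond=None)[0];print("lamp",a+d*s[0],b+e*s[1])
```

```text
[[ 0.65635753  0.14284404  0.1       ]
 [ 0.62806551 -0.14333553  0.1       ]
 [ 0.42042233 -0.12225491  0.1       ]
 [ 0.4498896   0.16381905  0.1       ]] [0.53868374 0.01026816 0.1       ]
-0.10124233132287067 0.2075306180131058
-0.10117667021348255 0.20871052708040477
-0.09854086121325002 0.28757466460599557
-0.10264376633242878 0.28758760183380777
handle [ 0.50860415 -0.00733461  0.093     ] button [0.51259406 0.03186879 0.102     ] bar ends [array([ 0.54835305, -0.01221479,  0.0915    ]), array([ 0.46725565, -0.00242822,  0.0915    ])] [ 0.50780435 -0.0073215   0.0915    ]
from centre: spindle [0.53868374 0.01026816 0.1       ] [0.53868374 0.01026816 0.1       ]
-0.09 [(np.float64(-0.0284), np.float64(-0.0202)), (np.float64(-0.0279), np.float64(0.0192))]
-0.105 [(np.float64(-0.0281), np.float64(-0.0207)), (np.float64(-0.0282), np.float64(0.0187))]
-0.12 [(np.float64(-0.0278), np.float64(-0.0211)), (np.float64(-0.0285), np.float64(0.0183))]
lamp [ 0.77548203 -0.15836615  0.50562333] [ 0.75427973 -0.17268529  0.49899069]
```

Call:
carry_out:
  motion:
    - {"travel": [-30, -30, 0], "angular": [0, 0, 0]}
    - {"travel": [-31, -30, 0], "angular": [0, 0, 0]}
    - {"travel": [-31, -30, 0], "angular": [0, 0, 0]}
    - {"travel": [-31, -30, 0], "angular": [0, 0, 0]}
    - {"travel": [-31, -30, 0], "angular": [0, 0, 0]}
    - {"travel": [-31, -30, 0], "angular": [0, 0, 0]}
    - {"travel": [-31, -30, 0], "angular": [0, 0, 0]}
    - {"travel": [-31, -30, 0], "angular": [0, 0, 0]}
    - {"travel": [-31, -30, 0], "angular": [0, 0, 0]}
    - {"travel": [-31, -30, 0], "angular": [0, 0, 0]}
  fingers: 85

```text
time_s: 1.1
position: [0.3784, 0.2395, 0.3035]
eef_rot: [-3.142, -0.0, 2.899]
wrist_force: [0.5, -0.1, -0.1]
opening: 0.0848
```

Call:
carry_out:
  motion:
    - {"travel": [-30, -29, 0], "angular": [0, 0, 0]}
    - {"travel": [-30, -29, 0], "angular": [0, 0, 0]}
    - {"travel": [-30, -29, 0], "angular": [0, 0, 0]}
    - {"travel": [-30, -29, 0], "angular": [0, 0, 0]}
    - {"travel": [-30, -29, 0], "angular": [0, 0, 0]}
    - {"travel": [-30, -26, 0], "angular": [0, 0, 0]}
    - {"travel": [0, 0, 0], "angular": [0, 0, -0.07]}
    - {"travel": [0, 0, 0], "angular": [0, 0, -0.0716]}
    - {"travel": [0, 0, 0], "angular": [0, 0, 0]}

```text
time_s: 2.0
position: [0.5115, 0.0315, 0.3032]
eef_rot: [-3.142, -0.001, 3.039]
wrist_force: [-0.6, 0.3, -0.1]
opening: 0.0849
```

Run:
```python
from h import *
s=r.read_state();print(s["time_s"],s["position"],s["eef_rot"],s["joint_pos"],s["wrist_force"],s["moment"])
w=grab("wrist","w0.png");K,R,t=cam(w);print(-R.T@t,K[0,0])
for n,P in(("spindle",(.509,-.0078,.093)),("button",(.5125,.0318,.102))):print(n,proj(w,P))
g=grab("side","s1.png")
```

```text
2.0 [0.511546   0.0315122  0.30322299] [-3.14158199e+00 -1.29293275e-03  3.03945519e+00] [-8.37678330e-02 -2.19739526e-01  1.87035292e+00  1.31320451e-05
  1.49227217e+00 -1.55242774e+00] [-0.58210736  0.33706637 -0.13358837] [ 0.06026088 -0.0174956   0.01770341]
[0.43641786 0.04013169 0.37440625] 318.6521802036872
spindle [233.58017737 203.35203543]
button [277.00307521 205.47415774]
```

View pics/w0.png

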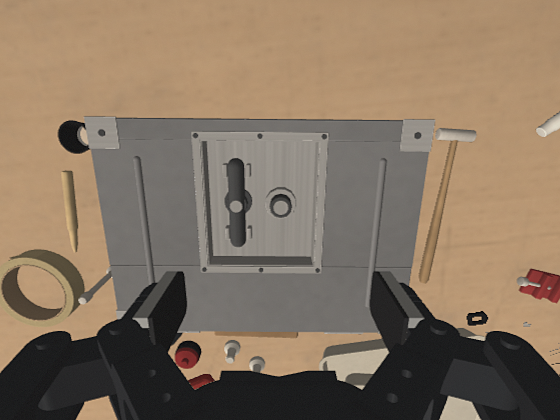

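Wrist view (chest front is at the top): the bar runs from (236,160) to (237,244) with its hub at (236,203), and the button top is at (281,206). Casting these pixels as rays.

Run:
```python
from h import *
w=load("w0");g=cv2.cvtColor(w["img"],cv2.COLOR_RGB2GRAY)
m=np.zeros_like(g);m[150:255,215:258]=(g[150:255,215:258]<75)*255
m=cv2.morphologyEx(m,cv2.MORPH_OPEN,np.ones((9,9)))
c=max(cv2.findContours(m,0,2)[0],key=cv2.contourArea);print(cv2.minAreaRect(c),cv2.boundingRect(c))
(u,v)=cv2.minAreaRect(c)[0];print("bar",ray(w,u,v,.093))
cr=cv2.medianBlur(g,3)[185:228,262:300];b=cv2.HoughCircles(cr,cv2.HOUGH_GRADIENT,1,20,param1=80,param2=10,minRadius=7,maxRadius=13);print(b)
if b is not None: print("btn",ray(w,262+b[0,0,0],185+b[0,0,1],.102))
print("btn eye",ray(w,281,205.5,.102),"hub eye",ray(w,236.5,206,.095))
c=np.array([ray(w,*p,.1) for p in((86,118),(434,120))]);d=c[1]-c[0];print(c,np.arctan2(-d[0],d[1]),np.linalg.norm(d))
c=[ray(w,*p,.1) for p in((192,133),(328,133),(324,271),(200,271))];print(c,np.mean(c,0))
```

```text
((241.03541564941406, 182.53099060058594), (46.03114700317383, 16.230636596679688), 86.18592071533203) (233, 160, 18, 46)
bar [0.49050164 0.00159674 0.093     ]
[[[18.5 22.5  7.4]]]
btn [0.51467484 0.03470427 0.102     ]
btn eye [0.51288158 0.03532737 0.102     ] hub eye [ 0.51122842 -0.00516802  0.095     ]
[[ 0.42271879 -0.11726201  0.1       ]
 [ 0.45321006  0.16820307  0.1       ]] -0.10640914621792336 0.28708888356777246
[array([ 0.44335447, -0.03252847,  0.1       ]), array([0.45480249, 0.08051833, 0.1       ]), array([0.58220982, 0.06978639, 0.1       ]), array([ 0.57025391, -0.04798467,  0.1       ])] [0.51265517 0.0174479  0.1       ]
```

Call:
carry_out:
  motion:
    - {"travel": [-1.5, 2, 0], "angular": [0, 0, 0]}
    - {"travel": [0, 0, 20], "angular": [0, 0, 0]}
    - {"travel": [0, 0, 20], "angular": [0, 0, 0]}
    - {"travel": [0, 0, 20], "angular": [0, 0, 0]}
    - {"travel": [0, 0, 15], "angular": [0, 0, 0]}
    - {"travel": [0, 0, 15], "angular": [0, 0, 0]}
    - {"travel": [0, 0, 10], "angular": [0, 0, 0]}
    - {"travel": [0, 0, 5], "angular": [0, 0, 0]}
    - {"travel": [0, 0, 3], "angular": [0, 0, 0]}
    - {"travel": [0, 0, 0], "angular": [0, 0, 0]}
  fingers: 0
  squeeze: 20

```text
time_s: 3.1
position: [0.5135, 0.0337, 0.196]
eef_rot: [-3.142, 0.0, 3.04]
wrist_force: [-0.6, -0.1, 0.1]
opening: -0.0003
```

Call:
carry_out:
  motion:
    - {"travel": [0, 0, 2], "angular": [0, 0, 0]}
    - {"travel": [0, 0, 2], "angular": [0, 0, 0]}
    - {"travel": [0, 0, 2], "angular": [0, 0, 0]}
    - {"travel": [0, 0, 2], "angular": [0, 0, 0]}
    - {"travel": [0, 0, 2], "angular": [0, 0, 0]}
    - {"travel": [0, 0, 2], "angular": [0, 0, 0]}
    - {"travel": [0, 0, 0], "angular": [0, 0, 0]}

```text
time_s: 3.8
position: [0.5131, 0.0338, 0.1835]
eef_rot: [-3.142, -0.001, 3.04]
wrist_force: [-0.3, -0.5, -0.4]
opening: -0.0002
```

Run:
```python
from h import *
s=r.read_state();print(s["time_s"],s["position"],s["wrist_force"],s["moment"],s["opening"])
w=grab("wrist","w1.png")
```

```text
3.8 [0.51314754 0.03375342 0.18346517] [-0.3416688  -0.52156663 -0.44456216] [-0.01287229  0.01021692  0.02386339] -0.00021591245516586454
```

View pics/w1.png

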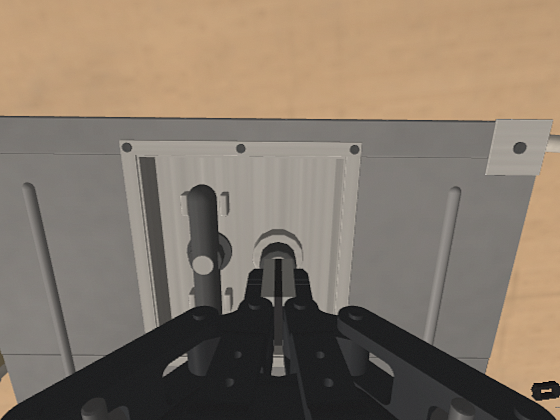

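Closed fingers are centred over the button at (278,260), and the spindle cap is at (203,265). Pressing in small steps.

Call:
carry_out:
  motion:
    - {"travel": [0, 0, 1.5], "angular": [0, 0, 0]}
    - {"travel": [0, 0, 1.5], "angular": [0, 0, 0]}
    - {"travel": [0, 0, 1.5], "angular": [0, 0, 0]}
    - {"travel": [0, 0, 1.5], "angular": [0, 0, 0]}
    - {"travel": [0, 0, 1.5], "angular": [0, 0, 0]}
    - {"travel": [0, 0, 1], "angular": [0, 0, 0]}
    - {"travel": [0, 0, 1], "angular": [0, 0, 0]}
    - {"travel": [0, 0, 0], "angular": [0, 0, 0]}

```text
time_s: 4.65
position: [0.5135, 0.0337, 0.1746]
eef_rot: [3.142, 0.0, 3.04]
wrist_force: [-0.2, 0.2, 0.7]
opening: 0.0001
```

Run:
```python
from h import *
s=r.read_state();print(s["time_s"],s["position"],s["wrist_force"],s["moment"],s["opening"])
print(ray(load("w1"),203,265,.1),ray(load("w1"),278,255,.1))
```

```text
4.65 [0.51346138 0.03372967 0.1746407 ] [-0.1843597   0.20487558  0.74917225] [ 0.01831112  0.16198693 -0.00331531] 7.944613900140296e-05
[ 0.51015218 -0.00506698  0.1       ] [0.50835907 0.0354083  0.1       ]
```

Contact is just starting, as expected. Now a press of about 5.5 mm, checking in two stages.

Call:
carry_out:
  motion:
    - {"travel": [0, 0, 1], "angular": [0, 0, 0]}
    - {"travel": [0, 0, 1], "angular": [0, 0, 0]}
    - {"travel": [0, 0, 1], "angular": [0, 0, 0]}
    - {"travel": [0, 0, 0], "angular": [0, 0, 0]}

```text
time_s: 5.05
position: [0.5136, 0.0337, 0.1727]
eef_rot: [-3.141, -0.0, 3.041]
wrist_force: [-4.6, -0.0, 8.3]
opening: 0.0
```

Call:
carry_out:
  motion:
    - {"travel": [0, 0, 1], "angular": [0, 0, 0]}
    - {"travel": [0, 0, 1], "angular": [0, 0, 0]}
    - {"travel": [0, 0, 0], "angular": [0, 0, 0]}

```text
time_s: 5.35
position: [0.5136, 0.0338, 0.1707]
eef_rot: [-3.141, -0.0, 3.041]
wrist_force: [-2.0, 1.1, 5.7]
opening: 0.0001
```

Run:
```python
from h import *
s=r.read_state();print(s["time_s"],s["position"],s["wrist_force"],s["moment"],s["opening"])
a=load("w1");w=grab("wrist","w2.png");print(np.abs(w["img"][150:330,150:255].astype(int)-a["img"][150:330,150:255]).mean())
```

```text
5.35 [0.51356122 0.03375925 0.17071751] [-2.00546938  1.05578622  5.71641875] [-0.01063994  0.5254577  -0.0487704 ] 7.995866449299239e-05
26.195114638447972
```

View pics/w2.png

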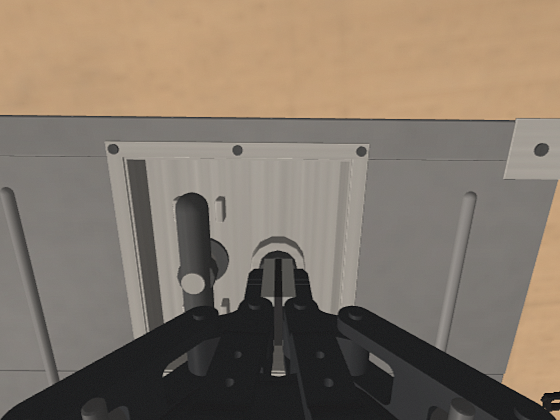

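Run:
```python
from h import *
w=load("w2")
for z in(.094,.1,.11,.12,.13):print(z,ray(w,192,283,z),proj(w,(.510,-.0055,z)))
print(ray(load("w1"),203,265,.093))
```

```text
0.094 [ 0.51712352 -0.01047766  0.094     ] [199.07177491 269.85987649]
0.1 [ 0.51392468 -0.00833464  0.1       ] [196.22093313 275.4815702 ]
0.11 [ 0.5085933  -0.00476293  0.11      ] [190.98080276 285.81480163]
0.12 [ 0.50326191 -0.00119123  0.12      ] [185.02063611 297.56790262]
0.13 [0.49793052 0.00238047 0.13      ] [178.18107651 311.05511519]
[ 0.51342107 -0.00721267  0.093     ]
```

Call:
carry_out:
  motion:
    - {"travel": [0, 0, 1], "angular": [0, 0, 0]}
    - {"travel": [0, 0, 0.5], "angular": [0, 0, 0]}
    - {"travel": [0, 0, 0], "angular": [0, 0, 0]}

```text
time_s: 5.7
position: [0.5135, 0.0337, 0.1688]
eef_rot: [-3.142, 0.0, 3.04]
wrist_force: [-3.7, 0.4, 5.9]
opening: -0.0001
```

Run:
```python
from h import *
s=r.read_state();print(s["time_s"],s["position"],s["wrist_force"],s["moment"],s["opening"])
a=load("w2");w=grab("wrist","w3.png");print(np.abs(w["img"][150:330,150:255].astype(int)-a["img"][150:330,150:255]).mean())
```

```text
5.7 [0.51354458 0.03372963 0.16877141] [-3.69250384  0.39337945  5.9371465 ] [-0.01553311  0.50534093 -0.0291836 ] -5.797628403198046e-05
21.790246913580248
```

View pics/w3.png

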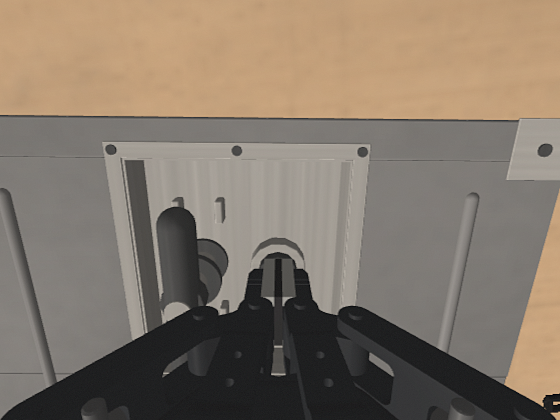

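Handle is out: the cap at about (177,310) corresponds to z ≈ 0.13 above the same spindle spot. Next I'll retreat, shift over the bar and straddle it.

Call:
carry_out:
  motion:
    - {"travel": [0, 0, -5], "angular": [0, 0, 0]}
    - {"travel": [0, 0, -20], "angular": [0, 0, 0]}
    - {"travel": [0, 0, -25], "angular": [0, 0, 0]}
    - {"travel": [0, 0, -20], "angular": [0, 0, 0]}
    - {"travel": [0, -10, 0], "angular": [0, 0, 0]}
    - {"travel": [0, -15, 0], "angular": [0, 0, 0]}
    - {"travel": [0, -14.5, 0], "angular": [0, 0, 0]}
    - {"travel": [0, 0, 0], "angular": [0, 0, 0]}
  fingers: 40

```text
time_s: 6.55
position: [0.5085, -0.0075, 0.2361]
eef_rot: [-3.141, -0.003, 3.038]
wrist_force: [-0.0, -0.7, 0.1]
opening: 0.0402
```

Run:
```python
from h import *
s=r.read_state();print(s["time_s"],s["position"],s["eef_rot"],s["wrist_force"],s["moment"],s["opening"])
w=grab("wrist","w4.png");t=grab("top","t1.png");print(proj(w,(.51,-.0055,.1285)))
```

```text
6.55 [ 0.50846467 -0.0075042   0.23612983] [-3.14126050e+00 -2.81133261e-03  3.03752368e+00] [-0.02641034 -0.66414804  0.08293693] [-0.01860908  0.06163887 -0.0354036 ] 0.040219146903536444
[279.65574137 248.0813068 ]
```

View pics/w4.png

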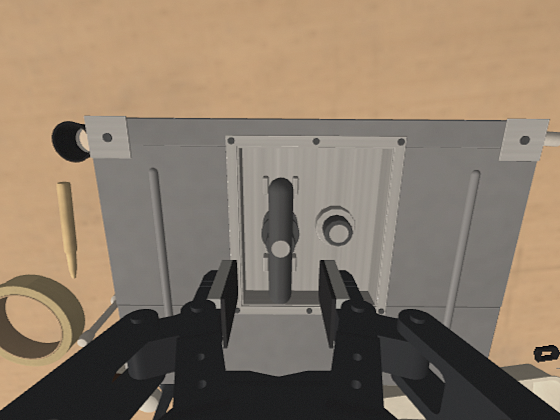

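The bar is centred between the jaws (cap at (281,248), predicted (280,248)). Lower and check before closing.

Call:
carry_out:
  motion:
    - {"travel": [0, 0, 15], "angular": [0, 0, 0]}
    - {"travel": [0, 0, 15], "angular": [0, 0, 0]}
    - {"travel": [0, 0, 12], "angular": [0, 0, 0]}
    - {"travel": [0, 0, 10], "angular": [0, 0, 0]}
    - {"travel": [0, 0, 6], "angular": [0, 0, 0]}
    - {"travel": [0, 0, 3], "angular": [0, 0, 0]}
    - {"travel": [0, 0, 0], "angular": [0, 0, 0]}
    - {"travel": [0, 0, 0], "angular": [0, 0, 0]}

```text
time_s: 7.45
position: [0.5097, -0.0056, 0.1775]
eef_rot: [-3.142, 0.001, 3.04]
wrist_force: [0.1, -0.9, -0.2]
opening: 0.0399
```

Run:
```python
from h import *
s=r.read_state();print(s["time_s"],s["position"],s["eef_rot"],s["wrist_force"],s["moment"],s["opening"])
```

```text
7.45 [ 0.50974342 -0.00559053  0.1774591 ] [-3.14155492e+00  1.01815641e-03  3.04045736e+00] [ 0.13148493 -0.93489516 -0.16213771] [-0.00043434 -0.0376215   0.03107058] 0.039865872245751964
```

Call:
carry_out:
  motion:
    - {"travel": [0, 0.5, 0], "angular": [0, 0, 0]}
    - {"travel": [0, 0, 0], "angular": [0, 0, 0]}
    - {"travel": [0, 0, 0], "angular": [0, 0, 0]}
    - {"travel": [0, 0, 0], "angular": [0, 0, 0]}
    - {"travel": [0, 0, 0], "angular": [0, 0, 0]}
    - {"travel": [0, 0, 0], "angular": [0, 0, 0]}
  fingers: 5
  squeeze: 20

```text
time_s: 8.05
position: [0.5098, -0.0059, 0.1777]
eef_rot: [-3.14, 0.001, 3.04]
wrist_force: [-1.3, -5.2, 2.3]
opening: 0.0143
```

Run:
```python
from h import *
s=r.read_state();print(s["time_s"],s["position"],s["eef_rot"],s["wrist_force"],s["moment"],s["opening"])
```

```text
8.05 [ 0.50976593 -0.00591196  0.17772   ] [-3.13954605e+00  1.13499107e-03  3.04014374e+00] [-1.3048437  -5.20433106  2.30643244] [-0.83874895  0.2471914  -0.07482403] 0.014334057554767757
```

Call:
carry_out:
  motion:
    - {"travel": [0, -0.7, 0], "angular": [0, 0, 0.03]}
    - {"travel": [0, 0, 0], "angular": [0, 0, 0.05]}
    - {"travel": [0, 0, 0], "angular": [0, 0, 0.06]}
    - {"travel": [0, 0, 0], "angular": [0, 0, 0.06]}
    - {"travel": [0, 0, 0], "angular": [0, 0, 0.06]}
    - {"travel": [0, 0, 0], "angular": [0, 0, 0.06]}
    - {"travel": [0, 0, 0], "angular": [0, 0, 0.05]}
    - {"travel": [0, 0, 0], "angular": [0, 0, 0.03]}
    - {"travel": [0, 0, 0], "angular": [0, 0, 0]}

```text
time_s: 8.95
position: [0.5097, -0.0062, 0.1777]
eef_rot: [-3.141, 0.002, 2.64]
wrist_force: [-2.2, -4.5, 4.5]
opening: 0.0143
```

```bash
cat >> h.py <<'E'
def st():
    a=[]
    for i in range(1): s=r.read_state();a.append(s)
    R=Ro.from_euler("xyz",s["eef_rot"]).as_matrix()
    print("t",s["time_s"],"p",s["position"].round(4),"rpy",s["eef_rot"].round(4),"F",s["wrist_force"].round(2),"Mworld",s["moment"].round(3),"Mtool",(R.T@s["moment"]).round(3),"op",round(s["opening"],4))
E
python3 -c "
from h import *
st()"
```

```text
t 8.95 p [ 0.5097 -0.0062  0.1777] rpy [-3.1409e+00  1.6000e-03  2.6400e+00] F [-2.24 -4.48  4.47] Mworld [-0.799  0.312  0.068] Mtool [ 0.85  -0.11  -0.069] op 0.0143
```

Call:
carry_out:
  motion:
    - {"travel": [0, 0, 0], "angular": [0, 0, 0.05]}
    - {"travel": [0, 0, 0], "angular": [0, 0, 0.06]}
    - {"travel": [0, 0, 0], "angular": [0, 0, 0.06]}
    - {"travel": [0, 0, 0], "angular": [0, 0, 0.06]}
    - {"travel": [0, 0, 0], "angular": [0, 0, 0.04]}
    - {"travel": [0, 0, 0], "angular": [0, 0, 0.03]}
    - {"travel": [0, 0, 0], "angular": [0, 0, 0]}

```text
time_s: 9.65
position: [0.5096, -0.0064, 0.1777]
eef_rot: [-3.141, 0.002, 2.34]
wrist_force: [-3.3, -5.8, 6.3]
opening: 0.0143
```

```bash
python3 -c "
from h import *
st()"
```

```text
t 9.65 p [ 0.5096 -0.0064  0.1777] rpy [-3.1408e+00  1.7000e-03  2.3403e+00] F [-3.29 -5.84  6.28] Mworld [-0.869  0.339  0.116] Mtool [ 0.848 -0.389 -0.117] op 0.0143
```

Call:
carry_out:
  motion:
    - {"travel": [0, 0, 0], "angular": [0, 0, 0.02]}
    - {"travel": [0, 0, 0], "angular": [0, 0, 0.01]}
    - {"travel": [0, 0, 0], "angular": [0, 0, 0]}

```text
time_s: 9.95
position: [0.5096, -0.0064, 0.1777]
eef_rot: [-3.141, 0.002, 2.311]
wrist_force: [-2.2, -5.2, 5.0]
opening: 0.0142
```

```bash
python3 -c "
from h import *
st()"
```

```text
t 9.95 p [ 0.5096 -0.0064  0.1777] rpy [-3.1408e+00  1.6000e-03  2.3107e+00] F [-2.21 -5.24  5.02] Mworld [-0.84   0.349  0.098] Mtool [ 0.824 -0.385 -0.099] op 0.0142
```

Call:
carry_out:
  motion:
    - {"travel": [0, 0, 0], "angular": [0, 0, 0.015]}
    - {"travel": [0, 0, 0], "angular": [0, 0, 0.015]}
    - {"travel": [0, 0, 0], "angular": [0, 0, 0]}

```text
time_s: 10.25
position: [0.5096, -0.0064, 0.1777]
eef_rot: [-3.141, 0.002, 2.281]
wrist_force: [-1.7, -6.6, 4.7]
opening: 0.0146
```

```bash
python3 -c "
from h import *
st()"
```

```text
t 10.25 p [ 0.5096 -0.0064  0.1777] rpy [-3.1409e+00  1.7000e-03  2.2806e+00] F [-1.71 -6.59  4.72] Mworld [-0.845  0.384  0.052] Mtool [ 0.842 -0.391 -0.054] op 0.0146
```

Call:
carry_out:
  motion:
    - {"travel": [0, 0, 0], "angular": [0, 0, 0.015]}
    - {"travel": [0, 0, 0], "angular": [0, 0, 0.015]}
    - {"travel": [0, 0, 0], "angular": [0, 0, 0]}

```text
time_s: 10.55
position: [0.5096, -0.0064, 0.1777]
eef_rot: [-3.141, 0.002, 2.251]
wrist_force: [-2.3, -5.3, 5.0]
opening: 0.0143
```

```bash
python3 -c "
from h import *
st()"
```

```text
t 10.55 p [ 0.5096 -0.0064  0.1777] rpy [-3.1408e+00  1.7000e-03  2.2506e+00] F [-2.34 -5.27  4.98] Mworld [-0.864  0.4    0.052] Mtool [ 0.854 -0.421 -0.053] op 0.0143
```

Add to h.py:
```python
def av(n=3):
    L=[r.read_state()]
    for i in range(n): r.grab_frame("side"); L.append(r.read_state())
    m=np.array([s["moment"] for s in L]);f=np.array([s["wrist_force"] for s in L]);s=L[-1]
    print("t",s["time_s"],"turn",round(3.0401-s["eef_rot"][2],4),"Mz",m[:,2].round(3),"mean M",m.mean(0).round(3),"F",f.mean(0).round(2),"op",round(s["opening"],4))
```

```text
(no output)
```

Call:
carry_out:
  motion:
    - {"travel": [0, 0, 0], "angular": [0, 0, 0.015]}
    - {"travel": [0, 0, 0], "angular": [0, 0, 0.015]}

```text
time_s: 10.75
position: [0.5096, -0.0064, 0.1777]
eef_rot: [-3.141, 0.002, 2.22]
wrist_force: [-3.0, -4.6, 5.4]
opening: 0.0145
```

```bash
python3 -c "
from h import *
av()"
```

```text
t 10.9 turn 0.8193 Mz [0.134 0.116 0.139 0.071] mean M [-0.905  0.358  0.115] F [-2.6  -5.41  5.73] op 0.0144
```

Call:
carry_out:
  motion:
    - {"travel": [0, 0, 0], "angular": [0, 0, 0.015]}
    - {"travel": [0, 0, 0], "angular": [0, 0, 0.015]}

```text
time_s: 11.1
position: [0.5096, -0.0065, 0.1777]
eef_rot: [-3.141, 0.002, 2.19]
wrist_force: [-2.2, -5.2, 6.0]
opening: 0.0146
```

```bash
python3 -c "
from h import *
av()"
```

```text
t 11.25 turn 0.8493 Mz [0.134 0.159 0.083 0.078] mean M [-0.89   0.428  0.113] F [-2.79 -5.56  5.46] op 0.0142
```

Call:
carry_out:
  motion:
    - {"travel": [0, 0, 0], "angular": [0, 0, 0.015]}
    - {"travel": [0, 0, 0], "angular": [0, 0, 0.015]}

```text
time_s: 11.45
position: [0.5096, -0.0065, 0.1777]
eef_rot: [-3.141, 0.002, 2.16]
wrist_force: [-2.2, -5.5, 6.6]
opening: 0.0142
```

```bash
python3 -c "
from h import *
av()"
```

```text
t 11.6 turn 0.8793 Mz [0.098 0.052 0.098 0.086] mean M [-0.915  0.39   0.083] F [-2.85 -5.89  6.05] op 0.0144
```

Call:
carry_out:
  motion:
    - {"travel": [0, 0, 0], "angular": [0, 0, 0.015]}
    - {"travel": [0, 0, 0], "angular": [0, 0, 0.015]}

```text
time_s: 11.8
position: [0.5095, -0.0065, 0.1777]
eef_rot: [-3.141, 0.002, 2.13]
wrist_force: [-2.8, -6.1, 4.4]
opening: 0.0145
```

```bash
python3 -c "
from h import *
av()"
```

```text
t 11.95 turn 0.9092 Mz [0.17  0.095 0.067 0.03 ] mean M [-0.931  0.42   0.091] F [-3.23 -5.97  5.07] op 0.0141
```

Call:
carry_out:
  motion:
    - {"travel": [0, 0, 0], "angular": [0, 0, 0.015]}
    - {"travel": [0, 0, 0], "angular": [0, 0, 0.015]}

```text
time_s: 12.15
position: [0.5095, -0.0065, 0.1777]
eef_rot: [-3.141, 0.002, 2.101]
wrist_force: [-2.7, -6.7, 6.2]
opening: 0.0142
```

```bash
python3 -c "
from h import *
av()"
```

```text
t 12.3 turn 0.9388 Mz [0.326 0.262 0.238 0.259] mean M [-0.964  0.428  0.271] F [-2.8  -6.06  5.29] op 0.0141
```

The stop is felt at about 0.93 rad: the moment rose from 0.10 to 0.27 N m, within the allowed margin. I'll back off slightly, firm up the grip, and work out the lid arc.

Call:
carry_out:
  motion:
    - {"travel": [0, 0, 0], "angular": [0, 0, -0.01]}
    - {"travel": [0, 0, 0], "angular": [0, 0, 0]}
  squeeze: 35

```text
time_s: 12.5
position: [0.5095, -0.0065, 0.1777]
eef_rot: [-3.141, 0.002, 2.111]
wrist_force: [-3.2, -6.0, 5.1]
opening: 0.0139
```

```bash
cat > arc.py <<'E'
from h import *
s=r.read_state();R0=Ro.from_euler("xyz",s["eef_rot"]);p0=s["position"]
yaw=-.103;yc=np.array([-np.sin(yaw),np.cos(yaw),0]);xc=np.array([np.cos(yaw),np.sin(yaw),0])
h=np.array([.510,-.0055,.09])+.134*xc
def rel(d):
    Q=Ro.from_rotvec(yc*d);return (R0.inv().apply(h+Q.apply(p0-h)-p0)*1000).round(2),R0.inv().apply(yc*d).round(4)
E
python3 -c "
from arc import *
av()
for d in(.005,.01,.02,.03,.04):print(d,*rel(d))"
```

```text
t 12.65 turn 0.9289 Mz [0.196 0.19  0.158 0.191] mean M [-0.933  0.465  0.184] F [-3.14 -5.55  5.54] op 0.0139
0.005 [-0.27  0.35 -0.67] [ 0.004  0.003 -0.   ]
0.01 [-0.53  0.71 -1.34] [ 0.008  0.006 -0.   ]
0.02 [-1.07  1.42 -2.67] [ 0.016  0.012 -0.   ]
0.03 [-1.62  2.15 -3.99] [ 0.024   0.018  -0.0001]
0.04 [-2.18  2.89 -5.3 ] [ 0.032   0.024  -0.0001]
```

Call:
carry_out:
  motion:
    - {"travel": [-0.3, 0.4, -0.7], "angular": [0.004, 0.003, 0]}
    - {"travel": [-0.3, 0.4, -0.7], "angular": [0.004, 0.003, 0]}
    - {"travel": [0, 0, 0], "angular": [0, 0, 0]}

```text
time_s: 12.95
position: [0.5101, -0.0066, 0.1778]
eef_rot: [-3.132, -0.005, 2.111]
wrist_force: [-0.8, -6.4, -0.2]
opening: 0.0141
```

```bash
python3 -c "
from h import *
av();st()"
```

```text
t 13.1 turn 0.9288 Mz [0.185 0.184 0.208 0.205] mean M [-0.968  0.034  0.195] F [-0.87 -6.12 -0.06] op 0.0139
t 13.1 p [ 0.5101 -0.0065  0.1778] rpy [-3.1321 -0.0046  2.1113] F [-0.68 -5.63 -0.53] Mworld [-0.977  0.026  0.205] Mtool [ 0.526 -0.827 -0.195] op 0.0139
```

Call:
carry_out:
  motion:
    - {"travel": [-0.3, 0.4, -0.7], "angular": [0.004, 0.003, 0]}
    - {"travel": [-0.3, 0.4, -0.7], "angular": [0.004, 0.003, 0]}
    - {"travel": [-0.3, 0.4, -0.7], "angular": [0.004, 0.003, 0]}
    - {"travel": [0, 0, 0], "angular": [0, 0, 0]}

```text
time_s: 13.5
position: [0.511, -0.0066, 0.1779]
eef_rot: [-3.119, -0.015, 2.111]
wrist_force: [1.8, -6.6, -8.1]
opening: 0.0137
```

```bash
python3 -c "
from h import *
av();st()"
```

```text
t 13.65 turn 0.9292 Mz [0.189 0.246 0.223 0.31 ] mean M [-1.123 -0.59   0.242] F [ 1.83 -6.49 -7.97] op 0.0138
t 13.65 p [ 0.511  -0.0067  0.1779] rpy [-3.1192 -0.0144  2.1109] F [ 2.18 -7.   -8.25] Mworld [-1.121 -0.589  0.31 ] Mtool [ 0.076 -1.271 -0.28 ] op 0.0138
```

Call:
carry_out:
  motion:
    - {"travel": [0, 0, -0.7], "angular": [0, 0, -0.004]}
    - {"travel": [0, 0, -0.7], "angular": [0, 0, 0]}
    - {"travel": [0, 0, -0.7], "angular": [0, 0, 0]}
    - {"travel": [0, 0, 0], "angular": [0, 0, 0]}

```text
time_s: 14.05
position: [0.5109, -0.0066, 0.1784]
eef_rot: [-3.12, -0.014, 2.115]
wrist_force: [6.7, -6.3, -16.4]
opening: 0.0138
```

```bash
python3 -c "
from h import *
av();st()"
```

```text
t 14.2 turn 0.9254 Mz [0.261 0.206 0.222 0.205] mean M [-1.213 -1.336  0.223] F [  6.69  -7.19 -16.29] op 0.0138
t 14.2 p [ 0.5109 -0.0066  0.1785] rpy [-3.1197 -0.0144  2.1147] F [  6.73  -7.2  -16.45] Mworld [-1.228 -1.358  0.205] Mtool [-0.524 -1.758 -0.174] op 0.0138
```

Call:
carry_out:
  motion:
    - {"travel": [-1.4, 0.35, 0], "angular": [0, 0, -0.006]}
    - {"travel": [0, 0, -0.7], "angular": [0, 0, 0]}
    - {"travel": [0, 0, 0], "angular": [0, 0, 0]}

```text
time_s: 14.5
position: [0.5114, -0.0069, 0.1797]
eef_rot: [-3.119, -0.017, 2.12]
wrist_force: [3.4, -4.0, -15.4]
opening: 0.014
```

```bash
python3 -c "
from h import *
av();st()"
```

```text
t 14.65 turn 0.9196 Mz [0.174 0.148 0.18  0.185] mean M [-0.73  -0.759  0.172] F [  3.62  -4.4  -15.86] op 0.0137
t 14.65 p [ 0.5114 -0.0069  0.1797] rpy [-3.1188 -0.0174  2.1205] F [  3.72  -4.61 -16.36] Mworld [-0.769 -0.749  0.185] Mtool [-0.234 -1.051 -0.165] op 0.0137
```

Force has plateaued at about 16 N while the hand rises, so either the lid is moving or the bar is slipping. I'll raise further along the arc and check with a picture.

Call:
carry_out:
  motion:
    - {"travel": [-0.5, 0.7, -1.3], "angular": [0.008, 0.006, 0]}
    - {"travel": [-0.5, 0.7, -1.3], "angular": [0.008, 0.006, 0]}
    - {"travel": [0, 0, 0], "angular": [0, 0, 0]}

```text
time_s: 14.95
position: [0.5133, -0.0071, 0.1826]
eef_rot: [-3.102, -0.03, 2.12]
wrist_force: [2.5, -3.9, -15.5]
opening: 0.0136
```

```bash
python3 -c "
from h import *
av();st();grab('wrist','w5.png')"
```

```text
t 15.1 turn 0.92 Mz [0.222 0.187 0.239 0.189] mean M [-0.75  -0.645  0.209] F [  2.89  -4.37 -15.31] op 0.0136
t 15.1 p [ 0.5134 -0.0071  0.183 ] rpy [-3.1029 -0.0291  2.1201] F [  3.    -4.19 -15.4 ] Mworld [-0.738 -0.582  0.189] Mtool [-0.106 -0.94  -0.156] op 0.0136
```

View pics/w5.png

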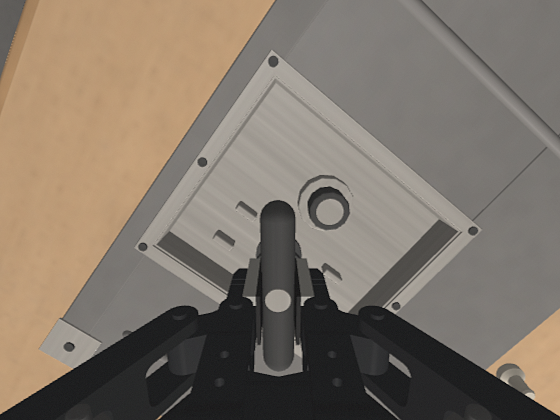

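Bar is square in the fingers (cap (278,300)). The hand is up 5 mm at constant force, so the lid is lifting. Continuing on the arc.

Call:
carry_out:
  motion:
    - {"travel": [-1.1, 1.4, -2.7], "angular": [0.016, 0.012, 0]}
    - {"travel": [-1.1, 1.4, -2.7], "angular": [0.016, 0.012, 0]}
    - {"travel": [-1.1, 1.4, -2.7], "angular": [0.016, 0.012, 0]}
    - {"travel": [-1.1, 1.4, -2.7], "angular": [0.016, 0.012, 0]}
    - {"travel": [0, 0, 0], "angular": [0, 0, 0]}

```text
time_s: 15.65
position: [0.5222, -0.008, 0.1956]
eef_rot: [-3.039, -0.077, 2.117]
wrist_force: [-2.0, -2.3, -11.4]
opening: 0.0142
```

```bash
python3 -c "
from h import *
av();st()"
```

```text
t 15.8 turn 0.9235 Mz [0.186 0.226 0.201 0.241] mean M [-0.534  0.066  0.213] F [ -2.08  -3.18 -11.96] op 0.014
t 15.8 p [ 0.5221 -0.008   0.1956] rpy [-3.0402 -0.0761  2.1166] F [ -1.67  -3.78 -12.62] Mworld [-0.48   0.072  0.241] Mtool [ 0.328 -0.393 -0.177] op 0.014
```

Call:
carry_out:
  motion:
    - {"travel": [-1.1, 1.4, -2.7], "angular": [0.016, 0.012, 0]}
    - {"travel": [-1.1, 1.4, -2.7], "angular": [0.016, 0.012, 0]}
    - {"travel": [-1.1, 1.4, -2.7], "angular": [0.016, 0.012, 0]}
    - {"travel": [-1.1, 1.4, -2.7], "angular": [0.016, 0.012, 0]}
    - {"travel": [-1.1, 1.4, -2.7], "angular": [0.016, 0.012, 0]}
    - {"travel": [-1.1, 1.4, -2.7], "angular": [0.016, 0.012, 0]}
    - {"travel": [-1.1, 1.4, -2.7], "angular": [0.016, 0.012, 0]}
    - {"travel": [-1.1, 1.4, -2.7], "angular": [0.016, 0.012, 0]}
    - {"travel": [0, 0, 0], "angular": [0, 0, 0]}

```text
time_s: 16.7
position: [0.5411, -0.01, 0.2149]
eef_rot: [-2.911, -0.171, 2.101]
wrist_force: [-5.4, -0.7, -11.2]
opening: 0.014
```

```bash
cat > tr.py <<'E'
from arc import *
st()
tz=R0.apply([0,0,1]);b=p0+.054*tz;print("bar",b,"tilt",np.arccos(-tz[2]),"tilt about yc",np.arctan2(-(tz@xc),-tz[2]))
q=b-h;a=np.arctan2(q[2],-(q@xc))-np.arctan2(.031,.134);print("lid est",a,"radius",np.hypot(q[2],q@xc),"exp",np.hypot(.134,.031))
rad=np.hypot(q[2],q@xc);ph=np.arctan2(q[2],-(q@xc))
for k in range(1,9):
    d0,d1=ph+.05*(k-1),ph+.05*k
    v=rad*(xc*(-np.cos(d1)+np.cos(d0))+np.array([0,0,1])*(np.sin(d1)-np.sin(d0)))
    print(k,(R0.inv().apply(v)*1000).round(1))
E
python3 tr.py
```

```text
t 16.7 p [ 0.5411 -0.01    0.2149] rpy [-2.9108 -0.1708  2.1007] F [ -5.43  -0.73 -11.22] Mworld [-0.119  0.282  0.231] Mtool [ 0.338 -0.002 -0.181] op 0.014
bar [ 0.52593041 -0.0085165   0.16306543] tilt 0.2862539073046791 tilt about yc 0.28624783056922903
lid est 0.3276655946267648 radius 0.13865689580906038 exp 0.13753908535394585
1 [-1.2  1.6 -6.6]
2 [-1.4  1.8 -6.5]
3 [-1.6  2.1 -6.4]
4 [-1.8  2.4 -6.3]
5 [-2.   2.6 -6.1]
6 [-2.2  2.8 -5.9]
7 [-2.4  3.1 -5.7]
8 [-2.5  3.3 -5.5]
```

Call:
carry_out:
  motion:
    - {"travel": [-0.6, 0.8, -3.3], "angular": [0, 0, 0]}
    - {"travel": [-0.6, 0.8, -3.3], "angular": [0, 0, 0]}
    - {"travel": [-0.7, 0.9, -3.3], "angular": [0, 0, 0]}
    - {"travel": [-0.7, 0.9, -3.2], "angular": [0, 0, 0]}
    - {"travel": [-0.8, 1.0, -3.2], "angular": [0, 0, 0]}
    - {"travel": [-0.8, 1.1, -3.2], "angular": [0, 0, 0]}
    - {"travel": [-0.9, 1.2, -3.2], "angular": [0, 0, 0]}
    - {"travel": [-0.9, 1.2, -3.1], "angular": [0, 0, 0]}
    - {"travel": [0, 0, 0], "angular": [0, 0, 0]}

```text
time_s: 17.6
position: [0.5558, -0.0114, 0.2359]
eef_rot: [-2.906, -0.174, 2.1]
wrist_force: [-10.2, -1.4, -9.4]
opening: 0.0137
```

```bash
python3 tr.py
```

```text
t 17.6 p [ 0.5558 -0.0114  0.2359] rpy [-2.9057 -0.1742  2.0998] F [-10.24  -1.44  -9.4 ] Mworld [-0.125  1.363  0.14 ] Mtool [ 1.245  0.582 -0.061] op 0.0137
bar [ 0.54030267 -0.00990474  0.18421645] tilt 0.2922389825860953 tilt about yc 0.29223177685250745
lid est 0.5115919307398308 radius 0.1398904643419996 exp 0.13753908535394585
1 [-1.9  2.5 -6.2]
2 [-2.1  2.8 -6.1]
3 [-2.3  3.  -5.9]
4 [-2.5  3.2 -5.7]
5 [-2.7  3.5 -5.5]
6 [-2.8  3.7 -5.3]
7 [-3.   3.9 -5. ]
8 [-3.1  4.1 -4.8]
```

Call:
carry_out:
  motion:
    - {"travel": [-0.9, 1.3, -3.1], "angular": [0, 0, 0]}
    - {"travel": [-1.0, 1.3, -3.1], "angular": [0, 0, 0]}
    - {"travel": [-1.0, 1.4, -3.1], "angular": [0, 0, 0]}
    - {"travel": [-1.1, 1.4, -3.0], "angular": [0, 0, 0]}
    - {"travel": [-1.1, 1.5, -3.0], "angular": [0, 0, 0]}
    - {"travel": [-1.2, 1.5, -2.9], "angular": [0, 0, 0]}
    - {"travel": [-1.2, 1.6, -2.9], "angular": [0, 0, 0]}
    - {"travel": [-1.3, 1.6, -2.8], "angular": [0, 0, 0]}
    - {"travel": [0, 0, 0], "angular": [0, 0, 0]}

```text
time_s: 18.5
position: [0.5739, -0.013, 0.2547]
eef_rot: [-2.897, -0.18, 2.099]
wrist_force: [-18.0, 0.4, -5.9]
opening: 0.0141
```

Run:
```python
import tr
from h import *
w=grab("wrist","w6.png");s=grab("side","s2.png");cv2.imwrite("pics/c6.png",np.hstack([cv2.resize(cv2.imread("pics/"+n),(400,300)) for n in("w6.png","s2.png")]))
```

```text
t 18.5 p [ 0.5739 -0.013   0.2547] rpy [-2.8974 -0.18    2.0987] F [-18.03   0.43  -5.87] Mworld [1.000e-03 3.629e+00 2.990e-01] Mtool [ 3.138  1.839 -0.183] op 0.0141
bar [ 0.55793552 -0.01150418  0.20315096] tilt 0.30229032706613457 tilt about yc 0.30228141061156655
lid est 0.6952285338103216 radius 0.14194306827822317 exp 0.13753908535394585
1 [-2.6  3.4 -5.7]
2 [-2.8  3.6 -5.4]
3 [-2.9  3.8 -5.2]
4 [-3.1  4.  -5. ]
5 [-3.2  4.2 -4.7]
6 [-3.4  4.4 -4.4]
7 [-3.5  4.6 -4.2]
8 [-3.6  4.7 -3.9]
```

View pics/c6.png

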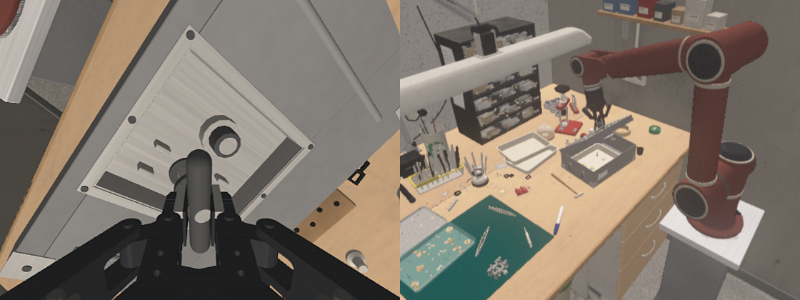

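Lid stands wide open (side view: lid about 40° with the hand on the T-handle). The lamp is clear and the bystanders are in place. I'll ease the load, open the fingers and back out.

Call:
carry_out:
  motion:
    - {"travel": [0.6, -1.0, 0], "angular": [0, 0, 0]}
    - {"travel": [0.6, -1.0, 0], "angular": [0, 0, 0]}
    - {"travel": [0, 0, 0], "angular": [0, 0, 0]}

```text
time_s: 18.9
position: [0.5732, -0.0131, 0.255]
eef_rot: [-2.904, -0.176, 2.1]
wrist_force: [-10.6, 1.4, -10.4]
opening: 0.0139
```

```bash
python3 tr.py|head -3
```

```text
t 18.9 p [ 0.5732 -0.0131  0.255 ] rpy [-2.9035 -0.1764  2.0998] F [-10.61   1.36 -10.37] Mworld [-0.021  2.197  0.228] Mtool [ 1.918  1.086 -0.15 ] op 0.0139
bar [ 0.55760298 -0.01152935  0.20335785] tilt 0.29530950108654397 tilt about yc 0.2953047008904044
lid est 0.6942678784948724 radius 0.14230621211766553 exp 0.13753908535394585
```

Call:
carry_out:
  motion:
    - {"travel": [0, 0, 0], "angular": [0, 0, 0]}
    - {"travel": [0, 0, 0], "angular": [0, 0, 0]}
    - {"travel": [0, 0, 0], "angular": [0, 0, 0]}
  fingers: 40

```text
time_s: 19.2
position: [0.5778, -0.0141, 0.2593]
eef_rot: [-2.917, -0.165, 2.102]
wrist_force: [0.8, -2.3, 0.9]
opening: 0.0401
```

```bash
python3 tr.py|head -3
```

```text
t 19.2 p [ 0.5778 -0.0141  0.2593] rpy [-2.9173 -0.165   2.1017] F [ 0.8  -2.3   0.91] Mworld [-0.251 -0.164  0.041] Mtool [-0.007 -0.301  0.025] op 0.0401
bar [ 0.56303738 -0.01272974  0.2073594 ] tilt 0.27760962905253034 tilt about yc 0.27759746577343924
lid est 0.7422319223482647 radius 0.14231492270017868 exp 0.13753908535394585
```

Call:
carry_out:
  motion:
    - {"travel": [-0.5, 1, -5], "angular": [0, 0, 0]}
    - {"travel": [-0.7, 1.2, -7], "angular": [0, 0, 0]}
    - {"travel": [-0.7, 1.2, -8], "angular": [0, 0, 0]}
    - {"travel": [-0.7, 1.2, -8], "angular": [0, 0, 0]}
    - {"travel": [-0.5, 0.5, -10], "angular": [0, 0, 0]}
    - {"travel": [0, 0, 0], "angular": [0, 0, 0]}

```text
time_s: 19.8
position: [0.5933, -0.0147, 0.2931]
eef_rot: [-2.915, -0.168, 2.101]
wrist_force: [-0.3, -0.5, 0.3]
opening: 0.0398
```

```bash
python3 tr.py|head -2
```

```text
t 19.8 p [ 0.5933 -0.0147  0.2931] rpy [-2.9148 -0.1676  2.1014] F [-0.27 -0.46  0.27] Mworld [-0.03  -0.12  -0.034] Mtool [-0.093 -0.08   0.038] op 0.0398
bar [ 0.57838842 -0.01329965  0.24117986] tilt 0.2811115407947507 tilt about yc 0.2811038438813804
```

Call:
carry_out:
  motion:
    - {"travel": [0, 0, -10], "angular": [-0.056, -0.042, 0]}
    - {"travel": [0, 0, -10], "angular": [-0.056, -0.042, 0]}
    - {"travel": [0, 0, -10], "angular": [-0.056, -0.042, 0]}
    - {"travel": [0, 0, -10], "angular": [-0.056, -0.042, 0]}
    - {"travel": [0, 0, -15], "angular": [0, 0, 0]}
    - {"travel": [0, 0, 0], "angular": [0, 0, 0]}

```text
time_s: 20.4
position: [0.5999, -0.0155, 0.3481]
eef_rot: [-3.141, -0.001, 2.12]
wrist_force: [0.0, -0.6, 0.8]
opening: 0.0401
```

Run:
```python
import tr
from h import *
grab("wrist","w7.png");grab("side","s3.png");grab("top","t3.png");a=cv2.imread("pics/s3.png")[120:270,320:520];b=cv2.imread("pics/t3.png")[130:280,180:380]
cv2.imwrite("pics/c7.png",cv2.resize(np.hstack([a,b]),None,fx=2,fy=2,interpolation=cv2.INTER_CUBIC))
```

```text
t 20.4 p [ 0.5999 -0.0155  0.3481] rpy [-3.1406e+00 -9.0000e-04  2.1204e+00] F [ 0.05 -0.58  0.81] Mworld [-0.036 -0.033 -0.036] Mtool [-0.009 -0.048  0.037] op 0.0401
bar [ 0.5998165  -0.01545457  0.29413044] tilt 0.001363299851474198 tilt about yc 0.0013580614724956928
lid est 1.132856823625688 radius 0.20874227134429713 exp 0.13753908535394585
1 [-6.2  8.1 -1.9]
2 [-6.3  8.2 -1.4]
3 [-6.3  8.3 -0.9]
4 [-6.3  8.3 -0.4]
5 [-6.3  8.3  0.1]
6 [-6.3  8.3  0.7]
7 [-6.3  8.2  1.2]
8 [-6.3  8.2  1.7]
```

View pics/c7.png

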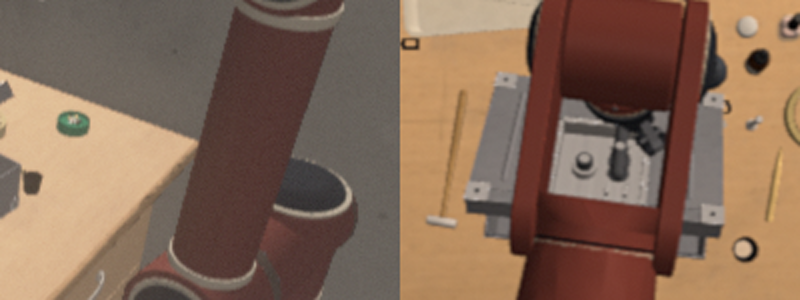

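Call:
carry_out:
  motion:
    - {"travel": [10, -17, -5], "angular": [0, 0, 0]}
    - {"travel": [20, -33, -15], "angular": [0, 0, 0]}
    - {"travel": [20, -33, -20], "angular": [0, 0, 0]}
    - {"travel": [10, -17, -20], "angular": [0, 0, 0]}
    - {"travel": [0, 0, 0], "angular": [0, 0, 0]}
    - {"travel": [0, 0, 0], "angular": [0, 0, 0]}
    - {"travel": [0, 0, 0], "angular": [0, 0, 0]}

```text
time_s: 21.25
position: [0.4834, -0.0166, 0.4034]
eef_rot: [-3.135, -0.005, 2.12]
wrist_force: [-0.5, 0.5, 0.4]
opening: 0.04
```

Run:
```python
from h import *
st();f=load("t3")
yaw=-.103;xc=np.array([np.cos(yaw),np.sin(yaw),0]);yc=np.array([-xc[1],xc[0],0]);h=np.array([.510,-.0055,.09])+.134*xc+.022*yc
for n,s in(("L",.143),("R",-.143)):
    for th in(.55,.6,.65,.7,.75): print(n,th,proj(f,h+yc*s-xc*(.209*np.cos(th)-.01*np.sin(th))+[0,0,.209*np.sin(th)+.01*np.cos(th)]).round(1))
g=grab("top","t4.png");grab("side","s4.png");a=cv2.imread("pics/s4.png")[150:300,330:530];b=cv2.imread("pics/t4.png")[130:280,180:380]
cv2.imwrite("pics/c8.png",cv2.resize(np.hstack([a,b]),None,fx=2,fy=2,interpolation=cv2.INTER_CUBIC))
```

```text
t 21.25 p [ 0.4834 -0.0166  0.4034] rpy [-3.1354 -0.0054  2.1204] F [-0.5   0.48  0.37] Mworld [-0.026 -0.003 -0.02 ] Mtool [ 0.011 -0.024  0.021] op 0.04
L 0.55 [211.7 235.4]
L 0.6 [211.3 232.7]
L 0.65 [210.9 229.7]
L 0.7 [210.5 226.5]
L 0.75 [210.2 223. ]
R 0.55 [339.1 247.2]
R 0.6 [339.7 244.6]
R 0.65 [340.4 241.7]
R 0.7 [341.1 238.5]
R 0.75 [341.8 235.2]
```

View pics/c8.png

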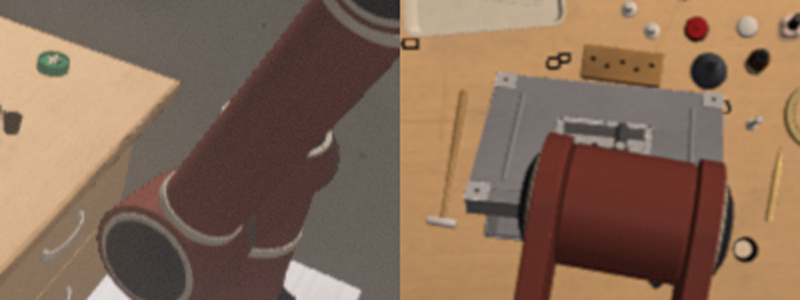

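The top view gives a lid angle of about 0.64 rad, unchanged between two pictures taken 0.85 s apart. The hand is clear and the bystanders in view look unmoved. Handing in.

```bash
python3 -c "
from h import *
st();print(r.sign_off())"
```

```text
t 21.35 p [ 0.4834 -0.0166  0.4034] rpy [-3.1352 -0.0056  2.1205] F [ 0.53  0.03 -0.14] Mworld [-0.008 -0.025  0.034] Mtool [-0.017 -0.02  -0.034] op 0.04
the job is handed in; nothing more can be done
None
```

The chest is open and the job is handed in at 21.4 s; the hand-in gave no verdict.

- **Button:** I pressed it with closed fingers, reading at most about 8 N, until the T-handle sprang out.
- **Handle:** I turned it clockwise in small steps until I felt the stop at about 0.93 rad. The moment rose from about 0.10 to 0.27 N m, roughly 0.17 N m above the free turn, against a limit of 0.24. I then eased back about 0.02 rad, still at the stop.
- **Lid:** I raised it along its hinge arc with the hand tilted about 0.3 rad, then let go and backed out.

**Last checks**
- **Lid angle:** The lid's front corners in the top view put it at about 0.64 rad (37°). It did not visibly move between two pictures 0.85 s apart.
- **Contact and handle:** The wrist force is near zero with the hand clear, and the handle still looks out.
- **Bystanders:** Those in the last views look unmoved by eye. I did not measure them, and the marker was last in view before I let go.

**What disagreed**
- **Lid angle from the hand:** It read about 0.69 rad before release, because the bar had shifted about 4 mm in the fingers.
- **Lifting force:** It peaked near 16 N rather than the expected 12 N, but levelled off as the lid moved, so the bolt does not seem to have been hooked.

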